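Ballast the puppet rig stand and fit its arms

TASK

Set up the puppet rig stand: first weigh it down by laying every ballast plate flat on the rubber pad in one square pile, edges in line with the pad, so that it cannot tip. Then slide every rig arm over the shaft, all the way down one on top of another and all pointing straight out over the shaft end of the foot, away from the ballast, and finish with the stop collar on top of them; lower the arms and the collar down the shaft rather than letting them drop. Leave the stand where it is, and do not disturb the flask, the bit tray or the screwdriver.

Things in the scene. Friction and masses are not known exactly. Their poses are not given: they have to be found in the camera images.
- stand: Free-standing puppet rig stand, 4.6 kg, not fixed to the bench: a ground steel foot 270 x 130 x 16 mm with a black rubber ballast pad 120 x 56 x 3 mm on one half and one upright round steel shaft on the other. Origin: centre of the foot's underside; x runs along the 270 mm length from the pad end to the shaft end, z up.
- shaft_foot (a point): Foot of the stand's shaft: on the shaft's axis, level with the top of the steel foot (16 mm above the bench), 85 mm from the stand's origin along its +x; axes as the stand's. The shaft is 20 mm in diameter and 112 mm tall above this point; its top 8 mm tapers to 12 mm in diameter.
- pad_top (a point): Centre of the top face of the ballast pad, 65 mm from the stand's origin along its -x, 19 mm above the bench; axes as the stand's. The pad has the outline of one ballast plate, 120 mm along x and 56 mm along y.
- plate1: Flat dark steel ballast plate, 120 x 56 x 12 mm, about 0.62 kg, lying flat; all plates are alike and three or four are present. Origin: centre of its underside; x along the 120 mm length, z up.
- plate2: Flat dark steel ballast plate, 120 x 56 x 12 mm, about 0.62 kg, lying flat; all plates are alike and three or four are present. Origin: centre of its underside; x along the 120 mm length, z up.
- plate3: Flat dark steel ballast plate, 120 x 56 x 12 mm, about 0.62 kg, lying flat; all plates are alike and three or four are present. Origin: centre of its underside; x along the 120 mm length, z up.
- plate4: Flat dark steel ballast plate, 120 x 56 x 12 mm, about 0.62 kg, lying flat; all plates are alike and three or four are present. Origin: centre of its underside; x along the 120 mm length, z up.
- arm1: Rig arm, 0.4 kg, 148.5 mm long, 28 mm high, lying flat: a steel boss with a bore, and an aluminium bar 12 mm wide and 14 mm high (7 to 21 mm above the boss's underside) ending in a block 18 x 22 x 22 mm. Two or three present, all alike. Origin: middle of its length, level with the boss's underside; x points from boss to block, z up. Bare bar from x = -25 to +55 mm.
- arm1_bore (a point): Centre of that arm's bore, level with the boss's underside, at x = -50 mm of the arm; axes as the arm's. The boss is 50 mm in diameter and 28 mm tall, the open bore 24 mm. The arm's balance point is about 10 mm from the bore's axis, inside the boss's rim, so it rests flat on its boss.
- arm1_tip (a point): Middle of the outer end face of that arm's block, 123.5 mm from the bore's axis, 14 mm above the boss's underside.
- arm2: Rig arm, 0.4 kg, 148.5 mm long, 28 mm high, lying flat: a steel boss with a bore, and an aluminium bar 12 mm wide and 14 mm high (7 to 21 mm above the boss's underside) ending in a block 18 x 22 x 22 mm. Two or three present, all alike. Origin: middle of its length, level with the boss's underside; x points from boss to block, z up. Bare bar from x = -25 to +55 mm.
- arm2_bore (a point): Centre of that arm's bore, level with the boss's underside, at x = -50 mm of the arm; axes as the arm's. The boss is 50 mm in diameter and 28 mm tall, the open bore 24 mm. The arm's balance point is about 10 mm from the bore's axis, inside the boss's rim, so it rests flat on its boss.
- arm2_tip (a point): Middle of the outer end face of that arm's block, 123.5 mm from the bore's axis, 14 mm above the boss's underside.
- arm3: Rig arm, 0.4 kg, 148.5 mm long, 28 mm high, lying flat: a steel boss with a bore, and an aluminium bar 12 mm wide and 14 mm high (7 to 21 mm above the boss's underside) ending in a block 18 x 22 x 22 mm. Two or three present, all alike. Origin: middle of its length, level with the boss's underside; x points from boss to block, z up. Bare bar from x = -25 to +55 mm.
- arm3_bore (a point): Centre of that arm's bore, level with the boss's underside, at x = -50 mm of the arm; axes as the arm's. The boss is 50 mm in diameter and 28 mm tall, the open bore 24 mm. The arm's balance point is about 10 mm from the bore's axis, inside the boss's rim, so it rests flat on its boss.
- arm3_tip (a point): Middle of the outer end face of that arm's block, 123.5 mm from the bore's axis, 14 mm above the boss's underside.
- collar: Dark steel stop collar, a plain ring: 46 mm outside diameter, 24 mm bore, 24 mm tall, about 0.22 kg, standing on one flat face. Origin: centre of its underside, z up.
- flask: Bystander: steel drinking flask, 70 mm in diameter, 190 mm tall, upright. Origin: centre of its underside.
- bit_tray: Bystander: red open plastic tray, 100 x 130 x 35 mm. Origin: centre of its underside.
- screwdriver: Bystander: blue-handled screwdriver lying on the bench. Origin: on its underside, x along its length towards the tip.

How it is judged:
By the outcome, as a careful person would: the job done as asked, in the order asked, and still so for the second after the job is handed in, with the robot touching nothing.
Of plate1, plate2, plate3, plate4 only 3 to 4 are there at a start; the rules pass over those that are not, and their reading is None.
Of arm1, arm2, arm3 only 2 to 3 are there at a start; the rules pass over those that are not, and their reading is None.
At some moment in a run one of arm1, arm2, arm3, collar may be knocked a few centimetres aside while the robot is not near it.
It also fails if it takes over 210 s, if anything falls off the work surface, if the arm or the gripper's body presses on something with over 40 N, if the wrist force passes 120 N, or if a joint passes its speed limit or range.

ROBOT

A 6-joint arm with a two-finger parallel gripper is mounted at the origin on the work surface. World frame = base frame: x ahead of the robot, y to its left, z up, the work surface at z = 0. Lengths are in m, angles in rad, forces in N, time in s.
With the tool pointing down it reaches from about 0.25 to 0.775 m from the base axis. Payload 8.9 kg.
Tool frame: the origin (TCP) lies midway between the tips of the shut fingers; the grasp point (between the pads) lies behind it (bot.grasp_offset is the z of the grasp point in the tool frame, in m); z points along the fingers, y is the line along which they close (so a half turn about z gives the same grasp; the last joint's range is limited). The gripper opens to 85 mm and grips with 20 to 120 N. Pads are 22 mm wide; open, the fingers measure 114 mm over their backs; the gripper's body (76 mm by 85 mm) begins 54 mm behind the grasp point. The pads swing forward as they close: fully open they stand 13 mm farther back than shut.
Start: joints at [1.178, 0.291, -0.153, 1.127, 0, 1.431], TCP at [0.132, 0.508, 0.231] pointing down, gripper open.
Joint ranges: [-2.52, 2.52], [-0.91, 1.74], [-1.3, 1.37], [-1.96, 2.02], [-1.52, 1.47], [-3.14, 3.14]. Speed limits (rad/s): [2.22, 2.22, 2.79, 3.14, 3.14, 3.14].

INTERFACE

Orientations are given as a rotation vector (axis times angle).
In Python, from rig import bot, claw, telemetry, camera, nets gives the robot as it stands. Calls block until the motion is done:
- bot.goto(position, orientation): joint-space move of the TCP to a pose.
- bot.move_l(position, rot=None, max_speed=0.15, contact_N=None): straight line of the TCP; rot=None keeps the orientation; max_speed is the mean speed in m/s. With contact_N (N) it stops when the force on the tool has changed by that much, and returns True; else False.
- bot.movej(angles): joint-space move.
- claw.let_go() and claw.close(newtons=None): open the fingers fully, or close them until they stop; newtons is the grip in N (None keeps the last).
- bot.dwell(seconds).
- bot.solve_ik(position, orientation): joint angles nearest the present ones, or None.
- telemetry.get_obs(): the state.
- camera(name): name is "scene" or "side" or "wrist"; returns a dict with "image" (384x512x3 uint8, red, green, blue), "range_z" (384x512 float32, m along the optical axis (not along the pixel's ray), 0 where there is no reading), "camera_matrix" (3x3 intrinsics, pixels), "distortion" ([k1, k2, p1, p2, k3] as OpenCV has them; the pictures are not rectified), "T" (4x4, takes a point from camera to world coordinates); the wrist camera has in their place "T_tool_cam" (4x4, takes a point from camera to tool coordinates, whose origin is the TCP and whose axes are the flange's). Camera axes: x right, y down, z forward; pixel columns grow to the right and rows downward; lengths in m; the calibration is good to about 2 mm. A picture is of the moment at which its call begins: read the wrist's pose just before it.
A pose or a line that the arm cannot do raises bot.MotionError and nothing moves.
- bot.sign_off(): hands the job in; it is judged then, once.
Trained networks look in the newest picture that a camera, given by its name, has taken for a name from the list of things; names that differ only in an ending like _2 or _b are one class to them, and where a whole thing is asked for, a point or a joint stands for the part that bears it (a point fixed in the world has none). Each returns a list of dicts, best first, with "confidence" (0 to 1); they miss things now and then, are a little off and sometimes report something else, mostly with a low value. They report only what shows in the picture. A call takes as long as a camera call.
- nets.recognise(camera, query): "at" ([x, y, z] in m, in world coordinates, good to about 4 mm: the middle of the surface that is visible of it).
- nets.place_of(camera, query): "at" ([x, y, z] in m, in world coordinates, good to about 4 mm: a listed point, or the origin of a listed thing).
The state is a dict: "time_s": time; "joints": joint angles; "dq": joint speeds; "joint_torque": joint torques, N m; "tool_pos": TCP position; "eef_rot": TCP orientation; "wrist_force": force on the tool from outside, world axes, zero at the start; "moment": the same for the moment, N m; "opening": finger opening in m; "grip_force": force on a finger pad.
Only numpy, scipy, OpenCV 4.12 (cv2) and the standard library are available. Lean on these libraries where they do the work, as an engineer would, in place of code of your own. Each camera call takes 0.05 s, during which the arm holds its last target. There are 200 camera calls.

## Working session

There is one attempt and no reset: what is moved stays moved. The work goes in short steps, each a Python script; the robot and the scene stay as the last script left them, time stands still between calls to the robot, and variables do not carry over. Pictures are saved under pics/ and viewed, at most 14 in all, crops included, and the job is handed in when it is done.

```bash
ls; mkdir -p pics; python3 - <<'E'
from rig import bot, claw, telemetry, camera, nets
import cv2, numpy as np
o=telemetry.get_obs(); print(o, bot.grasp_offset)
for n in ("scene","side"):
    c=camera(n); cv2.imwrite(f"pics/{n}0.png",c["image"][:,:,::-1])
    print(n,c["T"].round(3).tolist(),c["camera_matrix"].tolist(),c["distortion"])
    for q in ["stand","shaft_foot","pad_top","plate1","arm1","arm1_bore","arm1_tip","collar","flask","bit_tray","screwdriver"]:
        print(q,[(np.round(d["at"],3).tolist(),round(d["confidence"],2)) for d in nets.place_of(n,q)])
E
```

```text
pics
{'time_s': 0.0, 'joints': array([ 1.17768100e+00,  2.91282097e-01, -1.54102150e-01,  1.12669315e+00,
        6.96576639e-06,  1.43150526e+00]), 'dq': array([ 0.00087236, -0.00216324, -0.00028361, -0.00170492,  0.00077268,
        0.00146355]), 'joint_torque': array([ 1.35038558e-04, -5.37149584e+01,  3.31366467e+01,  1.60803669e-02,
       -1.77929469e-04,  1.83015732e-05]), 'tool_pos': array([0.13165755, 0.50778716, 0.23074038]), 'eef_rot': array([-3.97593196e-01, -3.11598471e+00,  1.93832552e-03]), 'wrist_force': array([ 0.23627049, -0.46063127, -0.31948054]), 'moment': array([-0.01409958,  0.02976085,  0.01178084]), 'grip_force': 0.0, 'opening': 0.0854555915051975} -0.0187
scene [[-0.847, 0.351, -0.399, 1.054], [0.531, 0.563, -0.633, 0.794], [0.002, -0.749, -0.663, 0.861], [0.0, 0.0, 0.0, 1.0]] [[385.3625303671456, 0.0, 259.74396343304693], [0.0, 385.3625303671456, 190.70601296718561], [0.0, 0.0, 1.0]] [-0.11906013  0.          0.          0.          0.        ]
stand [([0.505, -0.029, 0.001], 0.87), ([0.518, 0.2, 0.014], 0.16)]
shaft_foot [([0.588, -0.031, 0.013], 0.76), ([
[... 1021 characters left out ...]
.592, -0.029, 0.018], 0.88), ([0.434, -0.329, -0.0], 0.7)]
pad_top [([0.439, -0.028, 0.017], 0.74)]
plate1 [([0.609, 0.325, 0.002], 0.82), ([0.434, -0.33, 0.001], 0.59), ([0.608, -0.321, -0.001], 0.56)]
arm1 [([0.443, 0.21, -0.002], 0.96), ([0.442, -0.203, 0.001], 0.66), ([0.438, 0.326, 0.001], 0.65)]
arm1_bore [([0.388, 0.32, 0.003], 0.69), ([0.388, 0.508, 0.0], 0.67), ([0.606, -0.32, -0.0], 0.32)]
arm1_tip [([0.51, 0.324, 0.019], 0.66), ([0.617, -0.211, -0.004], 0.61)]
collar [([0.616, -0.212, -0.002], 0.6)]
flask [([0.386, -0.487, -0.002], 0.69)]
bit_tray [([0.387, 0.505, 0.001], 0.9), ([0.607, -0.322, 0.001], 0.66)]
screwdriver [([0.78, -0.217, -0.0], 0.83), ([0.604, 0.328, 0.002], 0.3)]
```

View pics/scene0.png

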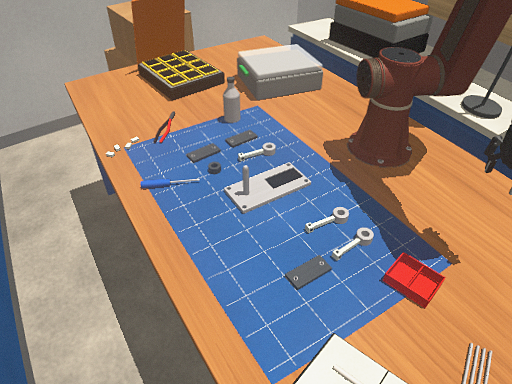

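View pics/side0.png

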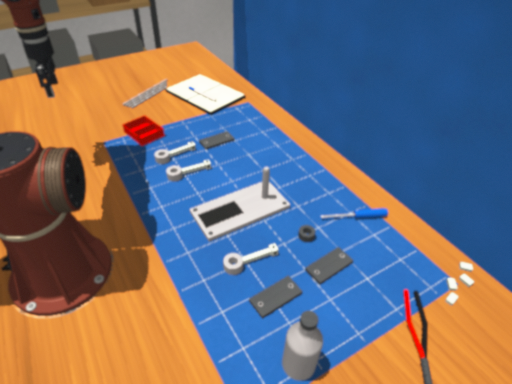

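The scene picture shows three plates at (309,271), (241,139) and (203,153), and three arms at (325,218), (355,242) and (258,151). The collar is at (214,168) and the stand at (268,187). The networks agree with this. Next I'll look closer with the wrist camera.

```bash
cat > h.py <<'E'
from rig import bot, claw, telemetry, camera, nets
import cv2, numpy as np
from scipy.spatial.transform import Rotation as Ro
def rv(a): return (Ro.from_euler('z',a)*Ro.from_matrix(np.diag([1.,-1,-1]))).as_rotvec()
def pose():
    o=telemetry.get_obs(); return np.array(o["tool_pos"]),Ro.from_rotvec(o["eef_rot"]).as_matrix()
def cloud(save=None):
    """wrist cloud in world coordinates, HxWx3 (nan without reading)"""
    p,R=pose(); c=camera("wrist"); K=c["camera_matrix"]; h,w=c["range_z"].shape
    if save: cv2.imwrite(f"pics/{save}.png",c["image"][:,:,::-1])
    uv=np.stack(np.meshgrid(np.arange(w),np.arange(h)),-1).reshape(-1,1,2).astype(np.float64)
    n=cv2.undistortPoints(uv,K,c["distortion"]).reshape(h,w,2); z=c["range_z"].astype(float).copy(); z[z==0]=np.nan
    P=np.dstack([n[...,0]*z,n[...,1]*z,z]); T=c["T_tool_cam"]
    return (P@T[:3,:3].T+T[:3,3])@R.T+p, c
def t(): return round(float(telemetry.get_obs()["time_s"]),1)
E
python3 - <<'E'
from h import *
for a in (0,np.pi,np.pi/2,-np.pi/2):
    print(a,[None if (q:=bot.solve_ik(p,rv(a))) is None else np.round(q,2) for p in ([.505,-.028,.33],[.6,-.32,.0],[.44,.32,0])])
bot.goto([.47,-.028,.36],rv(np.pi)); print(t())
P,c=cloud("w1"); print(c["T_tool_cam"].round(3).tolist(),c["camera_matrix"].tolist())
for r in range(0,384,64): print([np.round(P[r,u],3).tolist() for u in (0,128,256,384,511)])
E
```

```text
0 [array([-0.2 ,  0.22,  0.01,  1.36,  0.  ,  2.94]), array([-0.6 ,  0.77,  0.01,  0.81,  0.  ,  2.54]), array([ 0.49,  0.56, -0.41,  0.6 ,  0.  , -2.65])]
3.141592653589793 [array([-0.2 ,  0.22,  0.01,  1.36,  0.  , -0.2 ]), array([-0.6 ,  0.77,  0.01,  0.81,  0.  , -0.6 ]), array([ 0.49,  0.56, -0.41,  0.6 ,  0.  ,  0.49])]
1.5707963267948966 [array([-0.2 ,  0.22,  0.01,  1.36,  0.  ,  1.37]), array([-0.6 ,  0.77,  0.01,  0.81,  0.  ,  0.97]), array([ 0.49,  0.56, -0.41,  0.6 ,  0.  ,  2.07])]
-1.5707963267948966 [array([-0.2 ,  0.22,  0.01,  1.36,  0.  , -1.77]), array([-0.6 ,  0.77,  0.01,  0.81,  0.  , -2.17]), array([ 0.49,  0.56, -0.41,  0.6 ,  0.  , -1.08])]
3.5
[[0.001, -0.95, -0.313, 0.079], [1.0, 0.001, -0.0, -0.001], [0.0, -0.313, 0.95, -0.142], [0.0, 0.0, 0.0, 1.0]] [[334.23049484538274, 0.0, 254.21940643547134], [0.0, 334.23049484538274, 192.3375036083697], [0.0, 0.0, 1.0]]
[[0.26, -0.401, 0.001], [0.275, -0.204, -0.0], [0.279, -0.026, 0.0], [0.274, 0.152, -0.0], [0.258, 0.35, -0.001]]
[[0.352, -0.416, -0.001], [0.362, -0.211, -0.0], [0.364, -0.026, 0.0], [0.361, 0.159, 0.001], [0.35, 0.362, -0.0]]
[[0.449, -0.432, 0.001], [0.452, -0.211, 0.021], [0.453, -0.026, 0.017], [0.454, 0.168, 0.001], [0.448, 0.38, 0.002]]
[[0.556, -0.457, 0.001], [0.556, -0.231, 0.0], [0.551, -0.025, 0.016], [0.556, 0.18, 0.0], [0.555, 0.407, -0.0]]
[[0.678, -0.49, 0.002], [0.672, -0.245, 0.001], [0.669, -0.025, 0.002], [0.672, 0.196, -0.0], [0.679, 0.443, -0.002]]
[[0.827, -0.537, -0.0], [0.468, -0.072, 0.41], [0.804, -0.025, 0.0], [0.467, 0.016, 0.411], [0.826, 0.488, -0.0]]
```

View pics/w1.png

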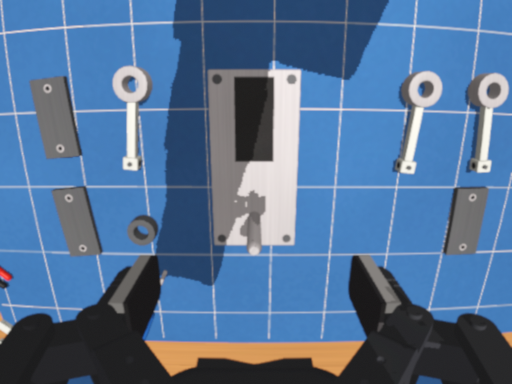

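One wrist view covers everything: plates at (55,117), (77,220) and (465,220), arms with bosses at (131,85), (422,89) and (489,91), the collar at (142,230), the foot spanning x 208–300 and y 70–246, and the shaft top at (254,250). I'll segment it by height.

```bash
cat >> h.py <<'E'
def pts(P,xy,r,lo,hi):
    Q=P.reshape(-1,3); m=(np.hypot(*(Q[:,:2]-xy[:2]).T)<r)&(Q[:,2]>lo)&(Q[:,2]<hi); return Q[m]
def rect(q):
    """centre, yaw of long side (mod pi, in -pi/2..pi/2), size"""
    k=1e3*q[:,:2]; c=np.median(k,0); (x,y),(w,h),a=cv2.minAreaRect((k-c).astype(np.float32))
    if w<h: w,h,a=h,w,a+90
    return np.array([x+c[0],y+c[1]])/1e3,(np.deg2rad(a)+np.pi/2)%np.pi-np.pi/2,(round(w,1),round(h,1))
def plate(P,xy,z0=0): return rect(pts(P,xy,.085,z0+.007,z0+.018))
def stand(P):
    q=pts(P,[.505,-.028],.17,.011,.0205); c,a,s=rect(q); u=np.array([np.cos(a),np.sin(a)])
    return dict(c=c,a=a,s=s,pad=c-.065*u,shaft=c+.085*u,u=u)
def top(P,xy,z0,r=.03):
    """centre of a ring's top face from min enclosing circle of its points above z0"""
    c=np.array(xy[:2],float)
    for _ in range(3): q=pts(P,c,r,z0,z0+.012); c=(q[:,:2].min(0)+q[:,:2].max(0))/2
    (x,y),rad=cv2.minEnclosingCircle(((q[:,:2]-c)*1e3).astype(np.float32)); return c+np.array([x,y])/1e3,2*rad,len(q),q[:,2].mean()
def armpose(P,bore0,zb=0):
    b,d,n,z=top(P,bore0,zb+.0245,.032)
    q=pts(P,b,.14,zb+.016,zb+.0285); q=q[np.hypot(*(q[:,:2]-b).T)>.03]
    v=np.linalg.svd(q[:,:2]-q[:,:2].mean(0),full_matrices=False)[2][0]; v*=np.sign(v@(q[:,:2].mean(0)-b))
    off=float(np.cross(v,q[:,:2].mean(0)-b)); L=float(((q[:,:2]-b)@v).max())
    return b,float(np.arctan2(v[1],v[0])),(round(d,1),n,round(z,4),round(off,4),round(L,4))
def near(P,c,r=.2): return P
E
python3 - <<'E' 2>/dev/null
from h import *
P,c=cloud()
print(stand(P)); 
for xy in ([.605,-.323],[.437,-.33],[.607,.326]): print("plate",plate(P,xy))
for xy in ([.388,-.205],[.388,.32],[.393,.213]): print("arm",armpose(P,xy))
print("collar",top(P,[.618,-.211],.02)); q=pts(P,[.59,-.03],.03,.124,.135); print("shaft",q.mean(0),len(q),top(P,[.59,-.03],.124,.02))
E
```

```text
{'c': array([ 0.50745555, -0.02846971]), 'a': np.float64(0.003956724490409291), 's': (269.8, 130.9), 'pad': array([ 0.44245605, -0.0287269 ]), 'shaft': array([ 0.59245488, -0.02813339]), 'u': array([0.99999217, 0.00395671])}
plate (array([ 0.60649558, -0.32144806]), np.float64(0.1102989111558077), (120.8, 58.2))
plate (array([ 0.43615143, -0.32943843]), np.float64(0.06658420377134977), (120.0, 58.3))
plate (array([0.60483684, 0.32725219]), np.float64(0.02497784195931274), (120.5, 59.7))
arm (array([ 0.39016148, -0.20058389]), 2.0609311141726883, (50.0, 792, np.float64(0.0276), -0.0705, 0.1292))
arm (array([0.39118108, 0.31812025]), -2.154813551738336, (51.8, 650, np.float64(0.0274), 0.0716, 0.112))
arm (array([0.39433201, 0.21177635]), 2.1813828758457694, (50.5, 754, np.float64(0.0275), -0.0681, 0.1128))
collar (array([ 0.6154669 , -0.20906122]), 46.759822845458984, 431, np.float64(0.02341839190934661))
shaft [ 0.59035573 -0.02853989  0.12711995] 104 (array([ 0.5912698 , -0.02869029]), 15.645232200622559, 104, np.float64(0.12711994650381747))
```

```bash
python3 - <<'E'
s=open('h.py').read()
i=s.index("def armpose"); s=s[:i]+'''def armpose(P,bore0,zb=0,yaw0=0.):
    b,d,n,z=top(P,bore0,zb+.0245,.032); v=np.array([np.cos(yaw0),np.sin(yaw0)])
    q0=pts(P,b,.135,zb+.016,zb+.0285)[:,:2]-b
    for w in (.03,.018,.013):
        s=q0@v; l=q0@np.array([-v[1],v[0]]); q=q0[(s>.03)&(abs(l)<w)]
        v=q.mean(0)/np.linalg.norm(q.mean(0))
    return b,float(np.arctan2(v[1],v[0])),(round(d,1),n,round(float(z),4),round(float((q@v).max()),4))
def u(a): return np.array([np.cos(a),np.sin(a)])
PAD=np.array([.4425,-.0287]); SA=.004
def place_plate(xy,k):
    """pick the plate near xy, lay it as k-th (0..) on the pad"""
    bot.goto([*xy,.2],rv(np.pi)); P,_=cloud(); c,a,s=plate(P,xy); print("plate",c,a,s,t())
    assert 115<s[0]<126 and 52<s[1]<63
    bot.goto([*c,.06],rv(np.pi+a)); bot.move_l([*c,-.001],max_speed=.1); claw.close(90); o=telemetry.get_obs(); print("open",o["opening"],o["grip_force"])
    assert .05<o["opening"]<.062
    bot.move_l([*c,.15],max_speed=.2); print("F",telemetry.get_obs()["wrist_force"])
    z=.019+.012*k
    bot.goto([*PAD,z+.06],rv(np.pi+SA)); bot.move_l([*PAD,z+.008],max_speed=.12)
    hit=bot.move_l([*PAD,z-.004],max_speed=.03,contact_N=8); p,_=pose(); print("hit",hit,"z",p[2]-z)
    claw.let_go(); bot.move_l([*PAD,.2],max_speed=.25)
    P,_=cloud(); print("laid",plate(P,PAD,z),t())
'''
open('h.py','w').write(s)
E
python3 - <<'E'
from h import *
P,c=cloud()
for xy in ([.388,-.205],[.388,.32],[.393,.213]): print("arm",armpose(P,xy))
place_plate([.6065,-.3214],0)
E
```

```text
arm (array([ 0.38993115, -0.20059561]), -0.10095776676539603, (50.3, 790, 0.0276, 0.123))
arm (array([0.3919905 , 0.31754865]), 0.06007130545750469, (51.2, 661, 0.0274, 0.123))
arm (array([0.39362104, 0.21192557]), -0.09832120823628376, (51.0, 753, 0.0275, 0.1234))
plate [ 0.60641072 -0.32176766] 0.09289463744467863 (120.6, 56.3) 5.1
open 0.053172297537270416 95.10475158691406
F [ 0.18989814 -0.01438363 -6.05107472]
hit True z 0.0004954078103943937
laid (array([ 0.44262812, -0.02952591]), np.float64(0.003133959336906411), (119.8, 56.2)) 11.3
```

```bash
python3 - <<'E'
from h import *
place_plate([.4362,-.3294],1)
place_plate([.6048,.3272],2)
bot.goto([.47,-.028,.36],rv(np.pi)); P,_=cloud("w2"); print(stand(P)); print("pile",plate(P,PAD,.043))
for xy in ([.388,-.205],[.388,.32],[.393,.213]): print("arm",armpose(P,xy))
print("collar",top(P,[.618,-.211],.02)); print("shaft",top(P,[.59,-.03],.124,.02),t())
E
```

```text
plate [ 0.43602209 -0.32955098] 0.07091006787612786 (120.5, 56.3) 12.5
open 0.053622450526994686 93.72206926345825
F [ 0.55867285 -0.47962895 -6.12742025]
hit True z 0.0003365109298811009
laid (array([ 0.44268556, -0.02951931]), np.float64(0.005218551540983496), (119.7, 56.4)) 18.6
plate [0.60514766 0.3274204 ] 0.026466559411640223 (120.5, 56.0) 20.1
open 0.05298513661499902 95.00901818275452
F [ 0.80246937 -0.32107717 -7.08759239]
hit True z 0.000509380139135554
laid (array([ 0.44309826, -0.02938536]), np.float64(0.0032364905187258763), (120.6, 56.4)) 26.4
{'c': array([ 0.50609178, -0.02842108]), 'a': np.float64(0.003826827767943408), 's': (268.8, 131.1), 'pad': array([ 0.44109225, -0.02866982]), 'shaft': array([ 0.59109116, -0.0280958 ]), 'u': array([0.99999268, 0.00382682])}
pile (array([ 0.44310984, -0.02939177]), np.float64(0.00410125117389093), (119.2, 56.3))
arm (array([ 0.39008981, -0.20042699]), -0.103180664592476, (50.0, 785, 0.0277, 0.1228))
arm (array([0.39212524, 0.31789749]), 0.05659169967116391, (51.7, 664, 0.0274, 0.1227))
arm (array([0.39419869, 0.21194893]), -0.099641301890842, (50.6, 761, 0.0275, 0.123))
collar (array([ 0.61578065, -0.20921617]), 46.381473541259766, 433, np.float64(0.02334649899897048))
shaft (array([ 0.59101091, -0.02862601]), 15.834148406982422, 107, np.float64(0.12692140676258606)) 27.2
```

View pics/w2.png

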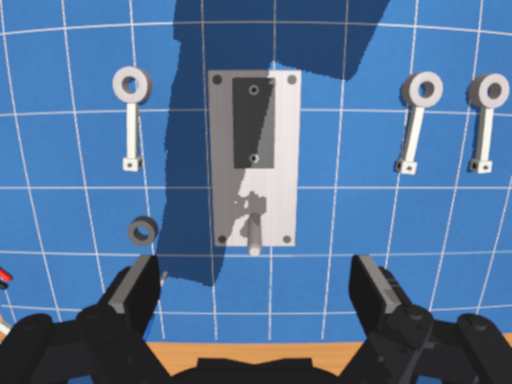

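The picture shows the pile square on the pad, covering about (233–274, 78–168). The arms, collar and shaft (254,250) haven't moved. Next is the first arm.

```bash
cat >> h.py <<'E'
SH=np.array([.5910,-.0286]); G=.07
def pick_arm(bore,yaw):
    g=np.array(bore)+G*u(yaw); bot.goto([*g,.2],rv(np.pi+yaw)); P,_=cloud(); b,a,s=armpose(P,bore,0,yaw); print("arm",b,a,s,t())
    assert 46<s[0]<56 and .115<s[3]<.128
    g=b+G*u(a); bot.goto([*g,.07],rv(np.pi+a)); bot.move_l([*g,.003],max_speed=.1); claw.close(115); o=telemetry.get_obs(); print("open",o["opening"],o["grip_force"])
    assert .006<o["opening"]<.016
    bot.move_l([*g,.16],max_speed=.2); print("F",telemetry.get_obs()["wrist_force"])
    g=SH+G*u(SA); bot.goto([*g,.185],rv(np.pi+SA))
E
python3 - <<'E'
from h import *
pick_arm([.3942,.2119],-.0996)
P,c=cloud("w3"); p,R=pose(); print(p,t()); Q=P.reshape(-1,3)
for lo in np.arange(.10,.24,.01): q=pts(P,SH,.035,lo,lo+.01); print(round(lo,2),len(q),q[:,:2].mean(0) if len(q) else "")
E
```

```text
arm [0.39427114 0.21244091] -0.0825710639851697 (50.1, 1774, 0.0276, 0.1229) 28.3
open 0.009146496666975815 113.64847540855408
F [-0.32015715  0.09618848 -3.98946087]
[ 0.66030629 -0.02668422  0.18483065] 32.6
0.1 0 
0.11 27 [ 0.59018435 -0.02996192]
0.12 810 [ 0.5913257  -0.02864022]
0.13 0 
0.14 0 
0.15 0 
0.16 0 
0.17 0 
0.18 272 [ 0.59399707 -0.02792429]
0.19 465 [ 0.59415226 -0.02807407]
0.2 12957 [ 0.59082927 -0.02800319]
0.21 49 [ 0.58856358 -0.02759524]
0.22 0 
0.23 0
```

View pics/w3.png

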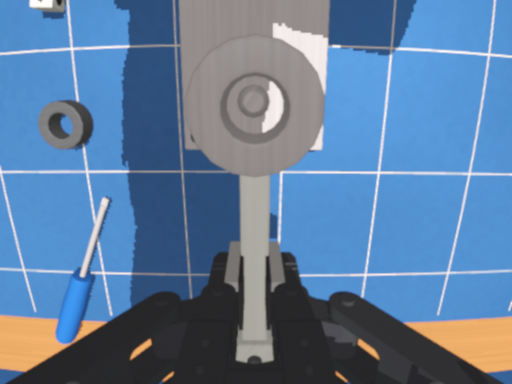

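The view shows the bore ring centred at (255,105) with the shaft top seen through it at (254,98), so the arm is held straight over the shaft. I'll measure the offset and tilt and lower it.

```bash
cat >> h.py <<'E'
def inhand(off,h=.028):
    """bore centre in the world, plane tilt, shaft top, from a view with the part held over the shaft"""
    P,_=cloud(); p,_=pose(); zt=p[2]+off+h
    q=pts(P,SH,.034,zt-.012,zt+.006); z0=np.median(q[:,2]); q=q[abs(q[:,2]-z0)<.006]
    A=np.c_[q[:,:2]-SH,np.ones(len(q))]; k=np.linalg.lstsq(A,q[:,2],rcond=None)[0]
    q=q[abs(A@k-q[:,2])<.0025]
    (x,y),r=cv2.minEnclosingCircle(((q[:,:2]-SH)*1e3).astype(np.float32)); ring=SH+np.array([x,y])/1e3
    s=top(P,SH,.1245,.013)
    print("ring",ring,2*r,"ztop",z0,"exp",zt,"slope",k[:2],"shaft",s); return ring,s[0],k
def lower_arm(k):
    ring,s,sl=inhand(-.003); d=s-ring-sl[:2]*.028*0; p,_=pose()
    assert np.hypot(*d)<.01
    z=.016+.028*k+.003; g=p[:2]+d
    bot.move_l([*g,.185],max_speed=.05); inhand(-.003)
    return g,z
E
python3 - <<'E'
from h import *
g,z=lower_arm(0); print(g,z,pose()[0],t(),telemetry.get_obs()["wrist_force"])
P,_=cloud(); p,R=pose()
# bar line in hand: yaw
q=P.reshape(-1,3); l=q-p; m=(l[:,2]>.008)&(l[:,2]<.03)&(l[:,0]>-.045)&(l[:,0]<-.03)&(abs(l[:,1])<.02); print("bar y near boss",q[m][:,1].mean(),m.sum())
E
```

```text
ring [ 0.59020226 -0.02781157] 50.12290573120117 ztop 0.20840291022270235 exp 0.21004336905805548 slope [-3.06796686e-03 -2.86638479e-05] shaft (array([ 0.59150132, -0.02877391]), 15.168936729431152, 495, np.float64(0.12718751856724944))
ring [ 0.59142335 -0.02784664] 50.090084075927734 ztop 0.20870851466824386 exp 0.21015940014466408 slope [ 0.00035451 -0.00123513] shaft (array([ 0.59161469, -0.02875682]), 15.630833625793457, 503, np.float64(0.1272354968103149))
[ 0.66171751 -0.02760043] 0.019 [ 0.66165062 -0.02703423  0.1851594 ] 32.9 [-0.35132234 -0.76253775 -3.24504819]
bar y near boss -0.027883362486736896 1023
```

```bash
cat >> h.py <<'E'
def slide(g,z,z_engage=.125):
    """lower along the shaft to TCP height z; stop on contact; True if seated"""
    if bot.move_l([*g,z+.006],max_speed=.06,contact_N=12): print("early contact at",pose()[0],telemetry.get_obs()["wrist_force"]); return False
    h=bot.move_l([*g,z-.004],max_speed=.02,contact_N=6); p=pose()[0]; print("seat",h,p,p[2]-z,telemetry.get_obs()["wrist_force"],t()); return h and abs(p[2]-z)<.003
E
python3 - <<'E'
from h import *
if slide(np.array([.6619,-.0285]),.019):
    claw.let_go(); p=pose()[0]; bot.move_l([p[0],p[1],.2],max_speed=.2)
    P,_=cloud(); print(armpose(P,SH,.016,SA),t()); print(top(P,SH,.124,.015))
E
```

```text
seat True [ 0.66241845 -0.02856171  0.01873488] -0.0002651201093834786 [-0.71383231  0.61771167  8.95224433] 36.2
(array([ 0.59188722, -0.02936487]), 0.001355159307903418, (50.1, 1811, 0.0436, 0.123)) 38.0
(array([ 0.59148445, -0.02869967]), 15.698660850524902, 458, np.float64(0.1270759274242634))
```

```bash
cat >> h.py <<'E'
def do_arm(bore,yaw,k):
    pick_arm(bore,yaw); z=.019+.028*k
    for _ in range(2):
        r,s,sl=inhand(-.003); d=s-r; assert np.hypot(*d)<.012 and abs(sl).max()
        if np.hypot(*d)<.0006: break
        p=pose()[0]; g=p[:2]+d; bot.move_l([*g,.185],max_speed=.05)
    # commanded point carries the arm's small holding error
    if slide(g,z):
        claw.let_go(); p=pose()[0]; bot.move_l([p[0],p[1],max(.2,z+.1)],max_speed=.2)
        P,_=cloud(); print("on",armpose(P,SH,.016+.028*k,SA),t())
E
python3 - <<'E'
from h import *
do_arm([.3921,.3179],.057,1)
bot.goto([.47,-.028,.36],rv(np.pi)); P,_=cloud("w4"); print(stand(P)); print("pile",plate(P,PAD,.043))
print("arm",armpose(P,[.390,-.2005],0,-.1))
print("collar",top(P,[.618,-.211],.02)); print("shaft",top(P,[.59,-.03],.124,.02),t())
E
```

```text
arm [0.39168311 0.31846342] 0.07779267583597524 (50.0, 1783, 0.0276, 0.1234) 39.6
open 0.009040601565260695 113.65004539489746
F [ 0.12087364 -0.25074518 -4.31318091]
ring [ 0.59065016 -0.02772495] 50.11233901977539 ztop 0.20821616640117246 exp 0.2098973793222618 slope [-0.00093746  0.00010945] shaft (array([ 0.59149224, -0.02866431]), 15.376641273498535, 501, np.float64(0.12720188471732854))
ring [ 0.59148704 -0.02776427] 50.101566314697266 ztop 0.20845627986627982 exp 0.2100839419975918 slope [ 0.00050114 -0.00120697] shaft (array([ 0.59157642, -0.02880666]), 15.508402824401855, 504, np.float64(0.127217622595485))
seat True [ 0.66226369 -0.02810542  0.04681214] -0.0001878641319870561 [-1.04512433 -0.12547226  7.50643656] 47.4
on (array([ 0.59182679, -0.02888755]), 0.0034530484172120416, (50.0, 2329, 0.0716, 0.1235)) 49.1
{'c': array([ 0.5075084 , -0.02845131]), 'a': np.float64(0.0032604779539622264), 's': (269.1, 130.8), 'pad': array([ 0.44250875, -0.02866325]), 'shaft': array([ 0.59250795, -0.02817417]), 'u': array([0.99999468, 0.00326047])}
pile (array([ 0.44295849, -0.02940601]), np.float64(0.0036881012620624265), (119.2, 56.3))
arm (array([ 0.39004574, -0.20071693]), -0.09864926250208025, (50.2, 785, 0.0276, 0.1224))
collar (array([ 0.61601047, -0.20909269]), 46.47716522216797, 439, np.float64(0.02334678434661894))
shaft (array([ 0.59159048, -0.02818076]), 16.14105224609375, 108, np.float64(0.12707495114301973)) 50.1
```

View pics/w4.png

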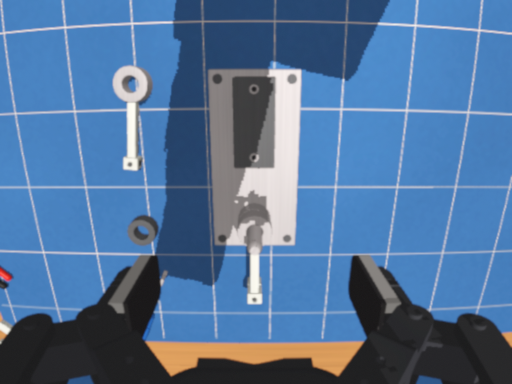

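The picture shows two arms on the shaft pointing outward, with the tip at (254,298). The third arm is at (131,85) and the collar at (142,230), both unmoved.

```bash
python3 - <<'E'
from h import *
do_arm([.3900,-.2006],-.1,2)
c=np.array([.616,-.2091]); bot.goto([*c,.2],rv(np.pi)); P,_=cloud(); r=top(P,c,.02); print("collar",r,t())
assert 43<r[1]<50 and r[2]>900*.8
c=r[0]; bot.goto([*c,.07],rv(np.pi)); bot.move_l([*c,.003],max_speed=.1); claw.close(60); o=telemetry.get_obs(); print(o["opening"],o["grip_force"])
bot.move_l([*c,.19],max_speed=.2); print(telemetry.get_obs()["wrist_force"])
bot.goto([*SH,.19],rv(np.pi)); P,_=cloud("w5"); print(pose()[0],t())
E
```

```text
arm [ 0.3897798  -0.20094677] -0.10526791462288645 (49.9, 1777, 0.0276, 0.1232) 51.1
open 0.009145072400686625 113.64577174186707
F [ 0.92374373  0.4475072  -5.42982332]
ring [ 0.5901148  -0.03015697] 49.95789337158203 ztop 0.2077560123356131 exp 0.20959909365913534 slope [-0.00208674 -0.00070511] shaft (array([ 0.59181553, -0.02899463]), 16.08885955810547, 518, np.float64(0.1270895890161462))
ring [ 0.5916288 -0.0303855] 50.05500411987305 ztop 0.2085651006701726 exp 0.21020990437163733 slope [ 0.0013863  -0.00024433] shaft (array([ 0.59140448, -0.02858084]), 15.606130599975586, 514, np.float64(0.12710701395431093))
seat True [ 0.66215865 -0.02758871  0.07482394] -0.00017605665738719412 [-0.52223113 -0.10847647  7.40758479] 58.1
on (array([ 0.59204947, -0.02872719]), 0.0065312570671472656, (50.3, 3000, 0.0996, 0.1228)) 59.7
collar (array([ 0.61649106, -0.20926343]), 45.991886138916016, 1211, np.float64(0.02357237640289211)) 60.5
0.043886091757118995 60.77330958098173
[-0.50096963 -0.06332368 -2.59886623]
[ 0.59107331 -0.02904212  0.18959841] 64.2
```

View pics/w5.png

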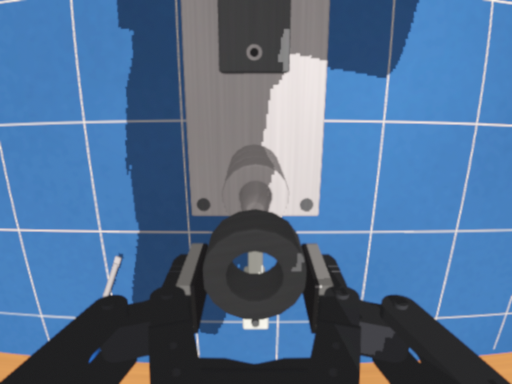

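The collar is gripped, centred at (255,264), and hides the shaft top. I'll align its measured centre to the known shaft axis (0.5915, -0.0287).

```bash
cat > c.py <<'E'
from h import *
def ring():
    P,_=cloud(); p,_=pose(); zt=p[2]-.003+.024; q=pts(P,p,.032,zt-.008,zt+.004); z0=np.median(q[:,2]); q=q[abs(q[:,2]-z0)<.003]
    A=np.c_[q[:,:2]-p[:2],np.ones(len(q))]; k=np.linalg.lstsq(A,q[:,2],rcond=None)[0]
    a=(q[:,:2]-p[:2])*1e3; q=q[np.hypot(*a.T)<27]
    (x,y),r=cv2.minEnclosingCircle(((q[:,:2]-p[:2])*1e3).astype(np.float32)); c=p[:2]+np.array([x,y])/1e3
    print("ring",c,2*r,z0,zt,k[:2],len(q),"tcp",p); return c,p
E
python3 - <<'E'
from c import *
S=np.array([.5915,-.0287]); c,p=ring(); g=p[:2]+S-c; bot.move_l([*g,.16],max_speed=.05); ring()
print(g,t())
E
```

```text
ring [ 0.58976168 -0.02943052] 52.997928619384766 0.20908799216191987 0.21065383046616815 [0.00095438 0.00022148] 6051 tcp [ 0.59119151 -0.02944914  0.18965383]
ring [ 0.59227422 -0.02875505] 53.214168548583984 0.17962039866312732 0.18130518975404983 [ 2.67911152e-03 -1.74502555e-05] 6061 tcp [ 0.59314352 -0.02874826  0.16030519]
[ 0.59292983 -0.02871863] 65.1
```

```bash
python3 - <<'E'
from c import *
P,_=cloud(); p,_=pose(); zt=p[2]+.0193; q=pts(P,p,.032,zt-.0025,zt+.0025); d=(q[:,:2]-p[:2])*1e3
s=d[abs(d[:,1])<3]; print("x ext",s[:,0].min(),s[:,0].max(),"inner",s[s[:,0]<0,0].max(),s[s[:,0]>0,0].min())
m=abs(d[:,0]-.0)<3; s=d[m]; print("y inner",s[s[:,1]<0,1].max(),s[s[:,1]>0,1].min(),p)
E
```

```text
x ext -23.248873065845554 22.46968519976278 inner -11.736780279939186 10.74791002868636
y inner -12.198359470093813 10.608363478532258 [ 0.59316394 -0.02872721  0.16037282]
```

```bash
python3 - <<'E'
from c import *
g=np.array([.5919,-.0285]); bot.move_l([*g,.135],max_speed=.05)
if slide(g,.103):
    claw.let_go(); p=pose()[0]; bot.move_l([p[0],p[1],.22],max_speed=.15)
    bot.goto([.47,-.028,.36],rv(np.pi)); P,_=cloud("w6"); print(stand(P)); print("pile",plate(P,PAD,.043))
    print("collar",top(P,SH,.12,.03),t()); c=camera("side"); cv2.imwrite("pics/s6.png",cv2.resize(c["image"][110:260,150:350,::-1],None,fx=4,fy=4))
E
```

```text
seat True [ 0.59236747 -0.02856966  0.10395632] 0.0009563156208933499 [-0.85291919  0.63838188  5.95390039] 66.7
{'c': array([ 0.5075398 , -0.02843207]), 'a': np.float64(0.004132513928300607), 's': (269.6, 131.0), 'pad': array([ 0.44254035, -0.02870068]), 'shaft': array([ 0.59253907, -0.02808081]), 'u': array([0.99999146, 0.0041325 ])}
pile (array([ 0.44270029, -0.02938576]), np.float64(0.0038630714658294263), (119.0, 56.3))
collar (array([ 0.59206174, -0.02909701]), 46.56520462036133, 853, np.float64(0.12389305840355805)) 69.0
```

View pics/s6.png

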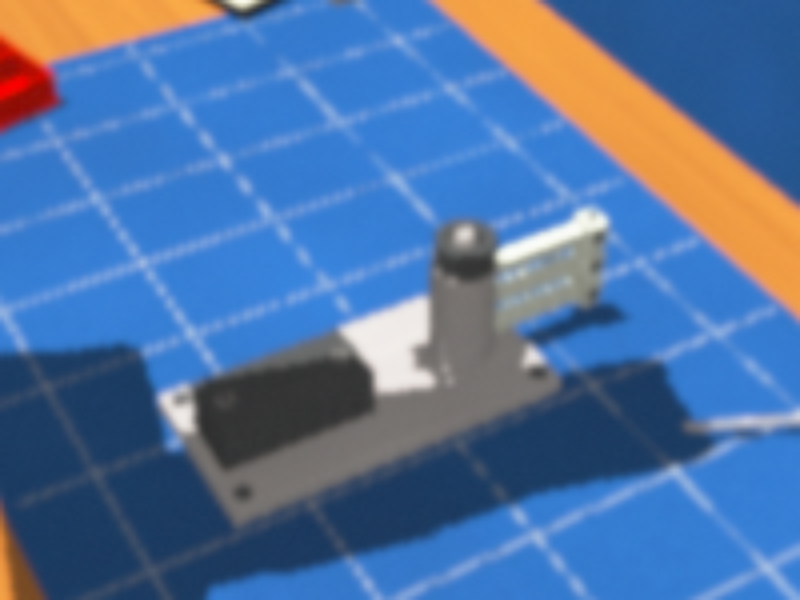

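View pics/w6.png

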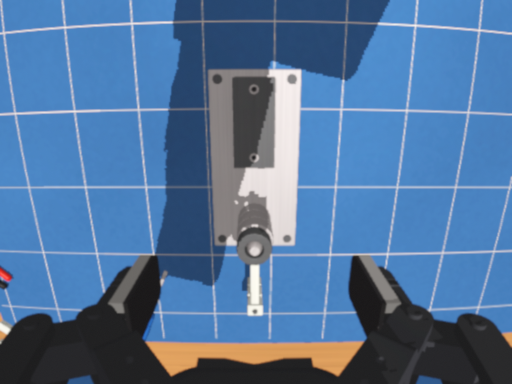

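The side view shows the pile square on the pad, three arms stacked and pointing outward (tips at (595,260)), and the collar on top at (465,248). The wrist view agrees: the collar is at (254,243), its top at a measured 124 mm as it should be, and no parts are left over.

```bash
python3 -c "
from rig import bot
print(bot.sign_off())"
```

```text
the job is handed in; nothing more can be done
None
```

The rig stand is set up and handed in after about 69 s: three ballast plates squared on the pad, three arms seated on the shaft pointing out over the shaft end, and the collar seated on top; no verdict came back.

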